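# Take the static off the PTFE grinding ball

## Robot

A 6-joint arm with a two-finger parallel gripper is mounted at the origin on the work surface. World frame = base frame: x ahead of the robot, y to its left, z up, the work surface at z = 0. Lengths are in mm, angles in rad, forces in N, time in s.
With the tool pointing down it reaches from about 275 to 750 mm from the base axis. Payload 10.2 kg.
Tool frame: the origin (TCP) lies on the front face of the gripper's body, between the roots of the fingers; the fingertips stand 73 mm ahead of it and the grasp point (between the pads) lies 54 mm ahead of it; z points along the fingers, y is the line along which they close (so a half turn about z gives the same grasp; the last joint's range is limited). The gripper opens to 85 mm and grips with 20 to 120 N. Pads are 22 mm wide; open, the fingers measure 114 mm over their backs; the gripper's body (76 mm by 85 mm) begins 54 mm behind the grasp point. The pads swing forward as they close: fully open they stand 13 mm farther back than shut.
Start: joints at [0.924, 0.313, 1.498, -0, 1.331, -0.223], TCP at [215.908, 478.556, 303.894] pointing down, gripper open.
Joint ranges: [-2.94, 2.94], [-0.97, 2.17], [0.19, 2.56], [-1.23, 4.37], [0.02, 3.11], [-2.88, 2.88]. Speed limits (rad/s): [2.39, 2.39, 3.01, 3.14, 3.14, 3.14].

## Interface

Orientations are given as a unit quaternion [w, x, y, z].
In Python, from rig import * gives the robot as it stands.
- The arm moves only by the tool step_arm, never from a script. Its argument "plan" is a list of rows, each an object with "offset": the shift along the tool's x, y, z in cm, a list of three; "rot": the turn, a rotation vector about the tool's x, y, z in degrees, a list of three; "gripper": the finger opening in cm, from 0 to 8.54. In form: [{"offset": [x, y, z], "rot": [wx, wy, wz], "gripper": gripper}, ...]. A call has 1 to 12 rows; each row is the pose to reach, as a shift and turn from the pose commanded when the call began, along the tool's axes at that moment; what a row does not reach only later rows make up. A row lasts 1/10 s, in which the tool goes at most 50 mm and 8.59 degrees, less where a joint would pass 70% of its speed; a pose out of reach is approached as far as the arm can. A call with a gripper value outside its range is refused whole. The fingers move at their own pace and stop on an object; "squeeze" is the grip in N (left out, the last holds). Time passes only in rows, so rows that repeat a pose let the fingers close. It gives the time, the measured TCP pose, the force, the opening and the grip force at its end, in the units of the state.
- sense(): the state, without advancing time (a new reading comes with each control period).
- capture(name): name is "scene" or "top"; returns a dict with "color" (400x640x3 uint8, red, green, blue), "depth" (400x640 float32, mm along the optical axis (not along the pixel's ray), 0 where there is no reading), "vertical_fov" (degrees; the focal length in pixels is half the picture's height over the tangent of half this angle, whatever the lens; pixels are square), "cx", "cy" (the principal point, pixels), "rvec" (rotation vector, rad) and "tvec" (3), from world to camera coordinates, as OpenCV has them. Camera axes: x right, y down, z forward; pixel columns grow to the right and rows downward; lengths in mm; the calibration is good to about 2 mm. A picture is of the moment at which its call begins.
- finish_job(): hands the job in; it is judged then, once.
The state is a dict: "time_s": time; "joints": joint angles; "dq": joint speeds; "tau": joint torques, N m; "eef_pos": TCP position; "ee_rot": TCP orientation; "force": force on the tool from outside, world axes, zero at the start; "wrist_torque": the same for the moment, N m; "grip_width": opening from 0.0 (shut) to 1.0 (fully open); "grip_force": force on a finger pad.
Only numpy, scipy, OpenCV 4.12 (cv2) and the standard library are available. Lean on these libraries where they do the work, as an engineer would, in place of code of your own. Each camera call takes 0.05 s, during which the arm holds its last target. There are 200 camera calls.

## Task

Before weighing, the white PTFE grinding ball has to lose its static: look which of the two black weighing trays it lies in, pick that tray up by its handle and carry it, near level all the way so that the ball stays in its pocket, to the ionising blower. Hold the tray there level and still for a few seconds with the ball centred in front of the round air outlet, about 10 cm from it and touching nothing else, and finish while still holding it there. Keep the gripper off the ball and leave the other tray with its brown agate ball, and everything else on the bench, where they are.

Things in the scene. Friction and masses are not known exactly. Their poses are not given: they have to be found in the camera images.
- tray_a: One of two identical weighing trays, the right-hand one (-y); black, 90 g: plate 72 x 72 x 12 mm, a round pocket (32 mm wide, 4 mm deep, floor 8 mm above the underside) in its middle. A bar handle with blue grip runs along its -x axis, x = -30 to -150 mm, 14 mm wide, z = 10 to 28 mm, small foot at the end, pointing roughly to the robot. Origin: underside, below the pocket; z up.
- tray_b: One of two identical weighing trays, the one in mid-bench; black, 90 g: plate 72 x 72 x 12 mm, a round pocket (32 mm wide, 4 mm deep, floor 8 mm above the underside) in its middle. A bar handle with blue grip runs along its -x axis, x = -30 to -150 mm, 14 mm wide, z = 10 to 28 mm, small foot at the end, pointing roughly to the robot. Origin: underside, below the pocket; z up.
- tray_a_pocket (a point): Centre of a ball resting in the middle of tray_a's pocket (20.5 mm above the tray's underside); axes as the tray's.
- tray_b_pocket (a point): Centre of a ball resting in the middle of tray_b's pocket (20.5 mm above the tray's underside); axes as the tray's.
- tray_a_grip (a point): Middle of tray_a's handle grip zone: 105 mm from the pocket along the tray's -x, 19 mm above the underside. The handle is 14 mm wide here and is pinched from above across its width (tray y). Tray and ball are nose-heavy about this point, so the grip must be firm (30 N or so).
- tray_b_grip (a point): Middle of tray_b's handle grip zone: 105 mm from the pocket along the tray's -x, 19 mm above the underside. The handle is 14 mm wide here and is pinched from above across its width (tray y). Tray and ball are nose-heavy about this point, so the grip must be firm (30 N or so).
- ptfe_ball_center (a point): Centre of the loose white PTFE grinding ball, 25 mm in diameter, 18 g, in the pocket of either tray_a or tray_b (it changes from start to start). It can roll a few mm inside the pocket and stands well above its rim: it rolls out if the tray is tipped past about 45 degrees or jerked.
- agate_ball_center (a point): Centre of the loose brown agate grinding ball, 25 mm in diameter, 22 g, in the pocket of the other tray. To be left alone.
- ioniser: Ionising bench blower, fixed to the bench and switched on, on the robot's left: a white box, 158 mm wide, 85 mm deep, between 67 and 233 mm above the bench, in a dark yoke stand on a base plate 130 x 180 mm. Origin: centre of its underside; its front with the round grey outlet faces along its own -x axis.
- ioniser_outlet (a point): Centre of the blower's round outlet grille (120 mm across), on its front face, 150 mm above the bench; axes as the ioniser's, so the air blows along -x and a point 100 mm in front of the outlet is (-0.1, 0, 0) in this frame. The air itself pushes with no force.
- mill_jar: Bystander: closed steel grinding jar, 62 mm across, 66 mm high; origin under its centre.
- beaker: Bystander: empty glass beaker, 68 mm across, 90 mm high; origin under its centre.
- wash_bottle: Bystander: plastic wash bottle with a red top and spout, 72 mm across, 200 mm high; origin under its centre.
- tip_box: Bystander: blue pipette-tip box, 85 x 122 mm, 62 mm high; origin under its centre.
- mortar: Bystander: white porcelain mortar, 100 mm across, 45 mm high; origin under its centre.
- ptfe_ball: The white PTFE ball itself (see its centre point; this origin turns with the ball as it rolls, so do not use it).
Things that resemble listed ones, but are neither listed nor needed, are in the scene too. What is shaped like the ioniser but orange or yellow is not meant.

How it is judged:
By the outcome, as a careful person would: the job done as asked, in the order asked, and still so for the second after the job is handed in, while the arm keeps its last pose, push and grip.
It also fails if it takes over 51 s, if anything falls off the work surface, if the arm or the gripper's body presses on something with over 40 N, if the wrist force passes 120 N, or if a joint passes its speed limit or range.

## Working session

There is one attempt and no reset: what is moved stays moved. The work goes in short steps, Python scripts to look and compute and a tool call to move; the robot and the scene stay as the last step left them, time stands still between calls to the robot, and variables do not carry over. Pictures are saved under pics/ and viewed, at most 10 in all, crops included, and the job is handed in when it is done.

Besides the shell and the picture viewer there is one more tool, called by a JSON object that holds its "fn" and its "kwargs". step_arm: Moves the arm, as the interface text tells. Its arguments: {"type":"object","properties":{"plan":{"type":"array"},"squeeze":{"type":"number"}},"required":["plan"]}

```bash
mkdir -p pics
cat > h.py <<'E'
from rig import *
import numpy as np, cv2
def cap(n):
    c=capture(n); np.savez(f'{n}.npz',**c); return c
def load(n): return dict(np.load(f'{n}.npz'))
def cloud(c):
    h,w=c['depth'].shape; f=h/2/np.tan(np.radians(float(c['vertical_fov']))/2)
    v,u=np.mgrid[:h,:w]; d=c['depth']
    P=np.stack([(u-c['cx'])/f*d,(v-c['cy'])/f*d,d],-1)
    R=cv2.Rodrigues(np.float64(c['rvec']))[0]
    return (P-np.float64(c['tvec']).ravel())@R
def save(c,n): cv2.imwrite(f'pics/{n}.png',c['color'][...,::-1])
E
python3 - <<'E'
from h import *
for n in('scene','top'):
    c=cap(n); save(c,n+'0'); print(n,c['vertical_fov'],-cv2.Rodrigues(c['rvec'])[0].T@c['tvec'])
print(sense())
E
```

```text
scene 43.53158992482085 [1409.7510592   -82.39962086 1417.32141346]
top 49.76185046099839 [ 417.72860793 -127.57109696 1326.49704315]
{'time_s': 0.1, 'joints': array([ 9.23604381e-01,  3.13426022e-01,  1.49837562e+00,  6.43406895e-06,
        1.33102978e+00, -2.23390619e-01]), 'dq': array([-0.00245299, -0.00219769, -0.00088917, -0.00074968,  0.00065753,
        0.0004754 ]), 'tau': array([ 2.79074047e-03, -4.12895858e+01, -2.60139227e+01, -5.53255302e-05,
        2.99318352e-03, -7.27858742e-05]), 'eef_pos': array([215.80533241, 478.42609261, 303.37043539]), 'ee_rot': array([-2.64009774e-04,  2.10319138e-01,  9.77632588e-01, -5.60303227e-04]), 'force': array([ 0.18945936,  0.05232688, -0.06951732]), 'wrist_torque': array([ 0.01255032, -0.02740795, -0.01589462]), 'grip_force': 0.0, 'grip_width': 1.0004258743035603}
```

View pics/scene0.png

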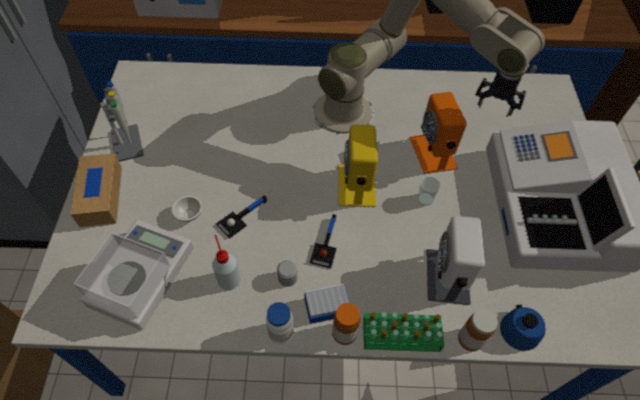

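View pics/top0.png

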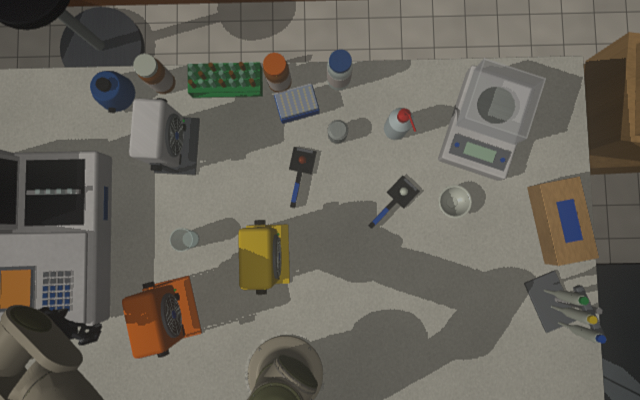

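Scene/top pictures: tray_a is at top px (403,191) with a white ball, and tray_b at (302,160) with a brown ball. Blower candidates are white (150,135), yellow (262,257) and orange (160,318). I choose the white one. The only other small white thing is the mortar at (455,201). I'll check with a crop and measure.

Run:
```python
from h import *
c=load('top'); P=cloud(c); col=c['color']
a=cv2.resize(col[140:240,280:480],None,fx=4,fy=4,interpolation=2)
b=cv2.resize(col[80:200,110:230],(400,400),interpolation=2)
cv2.imwrite('pics/crop1.png',cv2.hconcat([a[:, :800]])[...,::-1]) 
cv2.imwrite('pics/crop2.png',b[...,::-1])
np.set_printoptions(precision=1,suppress=True)
def tray(u0,u1,v0,v1):
    p=P[v0:v1,u0:u1].reshape(-1,3); k=col[v0:v1,u0:u1].reshape(-1,3).astype(int)
    dark=(k.max(1)<70)&(p[:,2]>5)&(p[:,2]<35); blue=(k[:,2]>k[:,0]+40)&(p[:,2]>8)&(p[:,2]<40)
    plate=dark&(p[:,2]<17)
    ball=(p[:,2]>20)&(p[:,2]<40)&~blue&(k.max(1)>80)
    print('dark',dark.sum(),p[dark].mean(0),'blue',blue.sum(),p[blue].mean(0),'ball',ball.sum(),p[ball].mean(0),p[ball,2].max() if ball.any() else 0,k[ball].mean(0))
    pl=p[plate][:,:2].astype(np.float32); print('rect',cv2.minAreaRect(pl), 'plate n',len(pl))
    q=p[blue]; m=q.mean(0); w,vv=np.linalg.eigh(np.cov(q[:,:2].T)); d=vv[:,1]; print('blue axis',d,np.degrees(np.arctan2(d[1],d[0])),np.ptp((q-m)[:,:2]@d))
tray(365,428,170,232); tray(284,322,142,212)
# blower
p=P[85:190,110:230].reshape(-1,3)
for n in('top','scene'):
    c=load(n);Q=cloud(c);
    k=c['color'].astype(int)
    m=(Q[...,2]>205)&(Q[...,2]<260)&(Q[...,0]>300)&(Q[...,0]<1000)&(Q[...,1]>100)&(Q[...,1]<700)&(k.min(2)>90)&(np.ptp(k,axis=2)<40)
    q=Q[m]; v,u=np.nonzero(m)
    print(n,m.sum(),u.min(),u.max(),v.min(),v.max(),q.min(0),q.max(0),cv2.minAreaRect(q[:,:2].astype(np.float32)))
# front face points (between z 90 and 215) from top
c=load('top');Q=P
m=np.zeros(Q.shape[:2],bool);m[85:190,150:215]=1
m&=(Q[...,2]>85)&(Q[...,2]<225)
q=Q[m];print(len(q),q.min(0),q.max(0));
A=np.c_[q[:,0],np.ones(len(q))]
for _ in range(4):
    s=np.linalg.lstsq(A,q[:,1],rcond=None)[0]; r=q[:,1]-A@s; g=abs(r)<max(4,2*np.median(abs(r))); q=q[g];A=A[g]
print('face y = a x+b',s,len(q),r.std(),q.mean(0))
for x0 in [(0,0)]:pass
# obstacles heights
for nm,u,v in [('jar',338,131),('bottle',400,122),('beaker',185,238),('tip',297,103),('yellow',262,257),('mortar',455,201),('orangebottle',276,70)]:
    print(nm,P[v-5:v+6,u-5:u+6].reshape(-1,3).mean(0))
```

```text
dark 507 [ 528.5 -359.6   14.3] blue 87 [ 465.2 -295.4   27.8] ball 65 [ 521.  -354.4   28.3] 36.12496592815691 [113.7 115.7 109.6]
rect ((499.16339111328125, -330.8519287109375), (70.42193603515625, 183.72833251953125), 45.56742858886719) plate n 415
blue axis [-0.7  0.7] 136.00480977090714 58.116270401249736
dark 522 [629.  -61.8  14.7] blue 79 [542.1 -40.4  28.7] ball 40 [601.  -52.9  29.3] 37.47490424188589 [85.3 63.5 61.7]
rect ((591.491943359375, -52.331871032714844), (71.98908233642578, 175.69186401367188), 76.9700698852539) plate n 407
blue axis [-1.   0.2] 167.18323416444593 56.922847158828525
top 1770 129 162 99 159 [618.5 286.9 206.9] [777.6 373.4 238.7] ((698.6328125, 330.508056640625), (78.57276916503906, 159.1264190673828), 86.24021911621094)
scene 1408 450 484 216 267 [622.8 287.2 210.5] [781.5 376.  238.7] ((702.1719970703125, 332.2201232910156), (83.18863677978516, 156.3820343017578), 86.34952545166016)
1388 [597.9 271.9  85.1] [862.1 373.2 225. ]
face y = a x+b [ -0.1 347.1] 1113 5.168437630256034 [689.2 283.3 171.3]
jar [ 717.6 -173.9   66.4]
bottle [ 716.4 -340.7  160.6]
beaker [410.  298.4   8.7]
tip [806.2 -53.5  61.8]
yellow [359.7  31.1 232.1]
mortar [ 506.7 -527.8   11. ]
orangebottle [874.8  -1.3 148.9]
```

View pics/crop1.png

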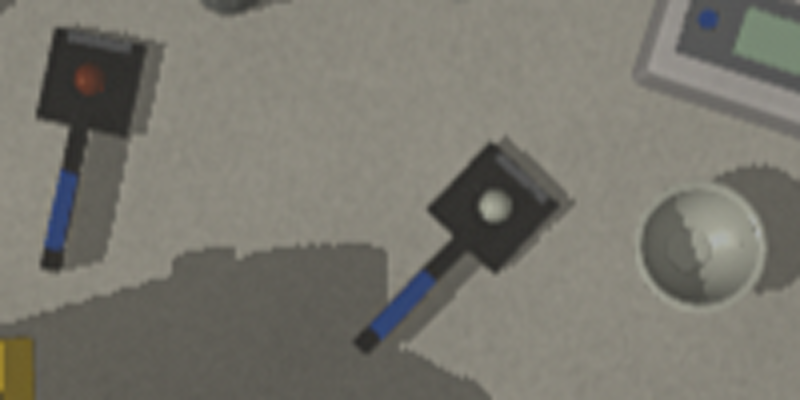

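View pics/crop2.png

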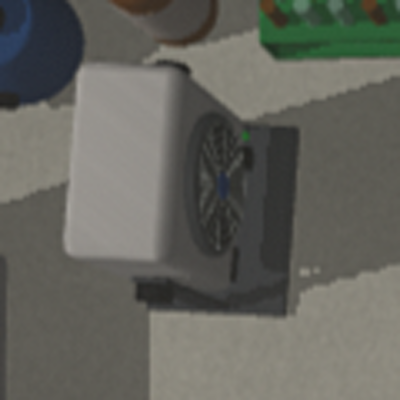

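Crop check: the white PTFE ball is in tray_a (crop px 495,205) and the agate ball in tray_b (88,78). The white blower's outlet is at crop2 px (220,185), facing -y. The tray_a grip is at about (465,-296) with a tray yaw of about -44°. I'll go above it, high enough to clear the blowers.

{"fn": "step_arm", "kwargs": {"plan": [{"offset": [0, 0, -5], "rot": [0, 0, 0], "gripper": 6}, {"offset": [0, 0, -10], "rot": [0, 0, 0], "gripper": 6}, {"offset": [-3, -3, -12], "rot": [0, 0, 5], "gripper": 6}, {"offset": [-6, -6.6, -12], "rot": [0, 0, 10], "gripper": 6}, {"offset": [-9, -10, -12], "rot": [0, 0, 15], "gripper": 6}, {"offset": [-12, -13.3, -12], "rot": [0, 0, 19.9], "gripper": 6}, {"offset": [-15, -16.6, -12], "rot": [0, 0, 19.9], "gripper": 6}, {"offset": [-18, -19.9, -12], "rot": [0, 0, 19.9], "gripper": 6}, {"offset": [-21, -23.2, -12], "rot": [0, 0, 19.9], "gripper": 6}, {"offset": [-24, -26.5, -12], "rot": [0, 0, 19.9], "gripper": 6}, {"offset": [-27, -29.9, -12], "rot": [0, 0, 19.9], "gripper": 6}, {"offset": [-30, -33.2, -12], "rot": [0, 0, 19.9], "gripper": 6}]}}

```text
time_s: 1.3
eef_pos: [352.8, 50.7, 423.9]
ee_rot: [0.0, 0.376, 0.927, 0.0]
force: [1.0, -0.1, -1.3]
grip_width: 0.703
grip_force: 0.0
```

```bash
cat >> h.py <<'E'
from scipy.spatial.transform import Rotation as Ro
def go(xyz,yaw):  # tool-axes shift (cm) and turn (deg) to world TCP and tray yaw (tool y = yaw+90)
    s=sense(); q=s['ee_rot']; R=Ro.from_quat([q[1],q[2],q[3],q[0]])
    a=np.radians(yaw+90); y=np.array([np.cos(a),np.sin(a),0]); z=np.array([0,0,-1.]); T=Ro.from_matrix(np.c_[np.cross(y,z),y,z])
    print('at',s['time_s'],s['eef_pos'],'offset',R.inv().apply(np.array(xyz)-s['eef_pos'])/10,'rot',(R.inv()*T).as_rotvec(degrees=True))
E
python3 - <<'E'
from h import *
np.set_printoptions(precision=2,suppress=True)
go([465,-296,250],-44.2)
E
```

```text
at 1.3 [352.78  50.74 423.85] offset [-32.21 -17.04  17.38] rot [0.01 0.   0.01]
```

{"fn": "step_arm", "kwargs": {"plan": [{"offset": [-4, -2.1, 0], "rot": [0, 0, 0], "gripper": 6}, {"offset": [-8, -4.2, 0], "rot": [0, 0, 0], "gripper": 6}, {"offset": [-12, -6.4, 0], "rot": [0, 0, 0], "gripper": 6}, {"offset": [-16, -8.5, 2], "rot": [0, 0, 0], "gripper": 6}, {"offset": [-20, -10.6, 5], "rot": [0, 0, 0], "gripper": 6}, {"offset": [-24, -12.7, 8], "rot": [0, 0, 0], "gripper": 6}, {"offset": [-28, -14.9, 11], "rot": [0, 0, 0], "gripper": 6}, {"offset": [-31, -16.5, 14], "rot": [0, 0, 0], "gripper": 6}, {"offset": [-32.2, -17.1, 16.5], "rot": [0, 0, 0], "gripper": 6}, {"offset": [-32.2, -17.1, 17.4], "rot": [0, 0, 0], "gripper": 6}, {"offset": [-32.2, -17.1, 17.4], "rot": [0, 0, 0], "gripper": 6}]}}

```text
time_s: 2.4
eef_pos: [464.2, -293.9, 248.6]
ee_rot: [-0.002, 0.376, 0.927, 0.001]
force: [0.8, 0.5, 0.5]
grip_width: 0.7
grip_force: 0.0
```

Run:
```python
from h import *
np.set_printoptions(precision=2,suppress=True)
c=cap('scene'); P=cloud(c); k=c['color'].astype(int)
f=200/np.tan(np.radians(c['vertical_fov'])/2)
def px(p): return cv2.projectPoints(np.float64([p]),np.float64(c['rvec']),np.float64(c['tvec']),np.float64([[f,0,c['cx']],[0,f,c['cy']],[0,0,1]]),None)[0].ravel()
im=c['color'][...,::-1].copy()
u,v=px([500,-331,15]).astype(int); print(u,v)
print('grip px',(px([465,-296,19])-[u-50,v-40])*8,'pocket px',(px([540,-370,20])-[u-50,v-40])*8)
cv2.imwrite('pics/c3.png',cv2.resize(im[v-40:v+30,u-50:u+50],None,fx=8,fy=8,interpolation=2))
m=(P[...,2]>8)&(P[...,2]<36)&(abs(P[...,0]-470)<80)&(abs(P[...,1]+300)<80)&(k[...,2]>k[...,0]+40)
q=P[m];print(m.sum(),q.mean(0),q.min(0),q.max(0))
go([465,-296,73],-44.2)
```

```text
243 212
grip px [497.12 252.27] pocket px [299.01 395.37]
83 [ 470.01 -293.51   25.24] [ 441.49 -318.45   13.66] [ 497.21 -269.32   33.17]
at 2.45 [ 464.55 -293.83  250.31] offset [-0.19 -0.13 17.73] rot [ 0.01 -0.03  0.04]
```

View pics/c3.png

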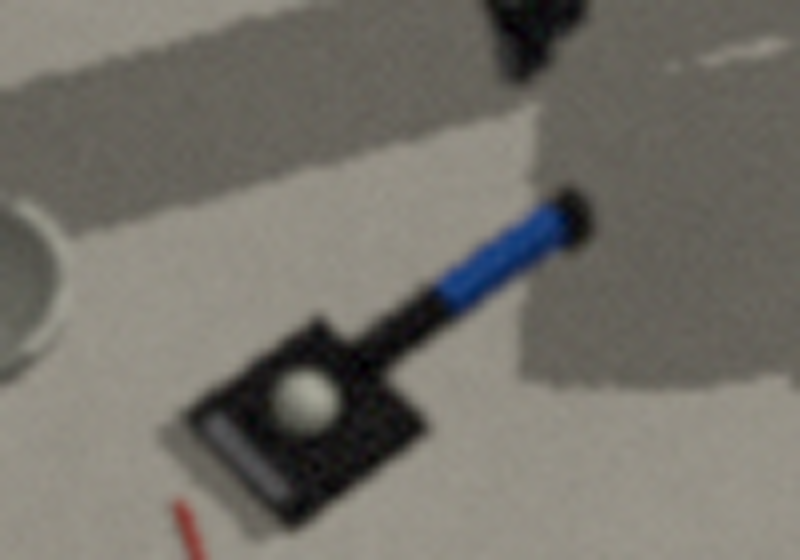

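White ball confirmed in the tray pocket at crop px (305,400). The grip at (497,252) sits on the blue handle. Descend and grip.

{"fn": "step_arm", "kwargs": {"plan": [{"offset": [0, 0, 3.5], "rot": [0, 0, 0], "gripper": 6}, {"offset": [0, 0, 7.5], "rot": [0, 0, 0], "gripper": 6}, {"offset": [0, 0, 11], "rot": [0, 0, 0], "gripper": 6}, {"offset": [0, 0, 14], "rot": [0, 0, 0], "gripper": 6}, {"offset": [0, 0, 16], "rot": [0, 0, 0], "gripper": 6}, {"offset": [0, 0, 17], "rot": [0, 0, 0], "gripper": 6}, {"offset": [0, 0, 17.4], "rot": [0, 0, 0], "gripper": 6}, {"offset": [0, 0, 17.4], "rot": [0, 0, 0], "gripper": 6}, {"offset": [0, 0, 17.4], "rot": [0, 0, 0], "gripper": 4}, {"offset": [0, 0, 17.4], "rot": [0, 0, 0], "gripper": 3}, {"offset": [0, 0, 17.4], "rot": [0, 0, 0], "gripper": 2.5}, {"offset": [0, 0, 17.4], "rot": [0, 0, 0], "gripper": 2.2}], "squeeze": 35}}

```text
time_s: 3.65
eef_pos: [464.7, -294.5, 76.2]
ee_rot: [0.0, 0.376, 0.927, -0.0]
force: [0.8, 0.4, 0.3]
grip_width: 0.259
grip_force: 0.0
```

{"fn": "step_arm", "kwargs": {"plan": [{"offset": [0, 0, 0], "rot": [0, 0, 0], "gripper": 1.9}, {"offset": [0, 0, 0], "rot": [0, 0, 0], "gripper": 1.7}, {"offset": [0, 0, 0], "rot": [0, 0, 0], "gripper": 1.5}, {"offset": [0, 0, 0], "rot": [0, 0, 0], "gripper": 1.3}, {"offset": [0, 0, 0], "rot": [0, 0, 0], "gripper": 1}, {"offset": [0, 0, 0], "rot": [0, 0, 0], "gripper": 0.5}, {"offset": [0, 0, 0], "rot": [0, 0, 0], "gripper": 0.5}, {"offset": [0, 0, 0], "rot": [0, 0, 0], "gripper": 0.5}, {"offset": [0, 0, 0], "rot": [0, 0, 0], "gripper": 0.5}, {"offset": [0, 0, 0], "rot": [0, 0, 0], "gripper": 0.5}], "squeeze": 35}}

```text
time_s: 4.65
eef_pos: [464.6, -294.5, 76.0]
ee_rot: [0.0, 0.376, 0.927, -0.0]
force: [-0.2, 0.0, 3.5]
grip_width: 0.153
grip_force: 35.5
```

Gripped. Lift gently and check.

{"fn": "step_arm", "kwargs": {"plan": [{"offset": [0, 0, -0.2], "rot": [0, 0, 0], "gripper": 0.5}, {"offset": [0, 0, -0.7], "rot": [0, 0, 0], "gripper": 0.5}, {"offset": [0, 0, -1.6], "rot": [0, 0, 0], "gripper": 0.5}, {"offset": [0, 0, -2.7], "rot": [0, 0, 0], "gripper": 0.5}, {"offset": [0, 0, -4], "rot": [0, 0, 0], "gripper": 0.5}, {"offset": [0, 0, -5.3], "rot": [0, 0, 0], "gripper": 0.5}, {"offset": [0, 0, -6.4], "rot": [0, 0, 0], "gripper": 0.5}, {"offset": [0, 0, -7.2], "rot": [0, 0, 0], "gripper": 0.5}, {"offset": [0, 0, -7.7], "rot": [0, 0, 0], "gripper": 0.5}, {"offset": [0, 0, -8], "rot": [0, 0, 0], "gripper": 0.5}, {"offset": [0, 0, -8], "rot": [0, 0, 0], "gripper": 0.5}], "squeeze": 40}}

```text
time_s: 5.75
eef_pos: [464.6, -294.5, 156.0]
ee_rot: [0.0, 0.376, 0.927, -0.0]
force: [-0.4, -0.2, -1.3]
grip_width: 0.151
grip_force: 39.1
```

```bash
cat >> h.py <<'E'
def tray(cxy,zb,r=60,name='scene'):
    c=cap(name); P=cloud(c); k=c['color'].astype(int)
    m=(np.hypot(P[...,0]-cxy[0],P[...,1]-cxy[1])<r)&(abs(P[...,2]-zb)<45)
    d=m&(k.max(2)<65); q=P[d]
    for _ in range(5):
        A=np.c_[q[:,:2]-cxy,np.ones(len(q))]; s=np.linalg.lstsq(A,q[:,2],rcond=None)[0]; e=abs(q[:,2]-A@s); q=q[e<max(2.5,2*np.median(e))]
    print('plane n',len(q),'tilt deg',np.degrees(s[:2]),'z',s[2],'rect',cv2.minAreaRect(q[:,:2].astype(np.float32)))
    h=P[...,2]-(s[2]+(P[...,:2]-cxy)@s[:2])
    b=m&(h>6)&(h<30)&(k.min(2)>85)&(np.ptp(k,axis=2)<30); print('ball',b.sum(),P[b].mean(0),P[b].min(0),P[b].max(0))
    v,u=np.nonzero(m); y0=max(int(v.mean())-45,0);x0=max(int(u.mean())-60,0)
    return c['color'][y0:y0+90,x0:x0+120,::-1]
E
python3 - <<'E'
from h import *
np.set_printoptions(precision=2,suppress=True)
im=np.vstack([cv2.resize(tray([540,-370],80+12,name=n),None,fx=3.3,fy=3.3,interpolation=2) for n in('scene','top')])
cv2.imwrite('pics/c4.png',im)
print(sense()['wrist_torque'],sense()['force'])
go([590,180,250],-4)
E
```

```text
plane n 192 tilt deg [-0.95  1.16] z 90.30361362339579 rect ((545.9702758789062, -368.4612731933594), (75.26243591308594, 69.55589294433594), 47.25153732299805)
ball 33 [ 544.83 -366.04  109.28] [ 533.69 -375.51  103.86] [ 557.86 -356.74  115.69]
plane n 196 tilt deg [-1.36  0.12] z 91.63759688837743 rect ((547.2416381835938, -375.5579833984375), (67.7187728881836, 50.24974060058594), 46.69072723388672)
ball 50 [ 538.5  -367.7   108.99] [ 528.42 -378.14   99.27] [ 548.47 -358.59  115.39]
[ 0.07  0.06 -0.01] [ 0.46  0.75 -0.66]
at 5.85 [ 464.47 -294.39  155.52] offset [24.07 42.77 -9.43] rot [  0.02  -0.04 -40.18]
```

View pics/c4.png

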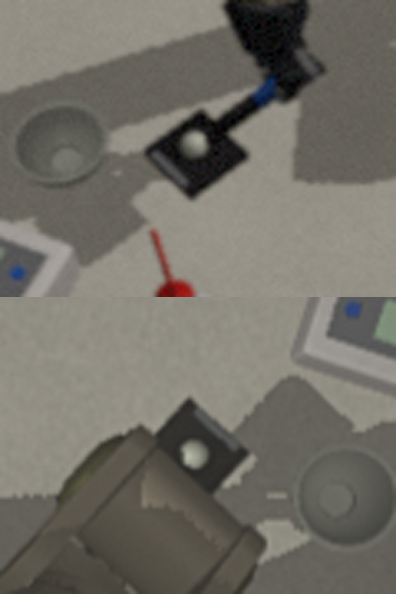

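The tray is nearly level (about 1.5° tilt) with the ball in its pocket. Carry it in three smooth calls: ramp up, constant speed, ramp down.

{"fn": "step_arm", "kwargs": {"plan": [{"offset": [0.04, 0.08, -0.01], "rot": [0, 0, 0], "gripper": 0.5}, {"offset": [0.18, 0.3, -0.04], "rot": [0, 0, 0], "gripper": 0.5}, {"offset": [0.4, 0.68, -0.08], "rot": [0, 0, 0], "gripper": 0.5}, {"offset": [0.71, 1.21, -0.14], "rot": [0, 0, 0], "gripper": 0.5}, {"offset": [1.1, 1.89, -0.22], "rot": [0, 0, 0], "gripper": 0.5}, {"offset": [1.59, 2.73, -0.32], "rot": [0, 0, 0], "gripper": 0.5}, {"offset": [2.16, 3.71, -0.43], "rot": [0, 0, 0], "gripper": 0.5}, {"offset": [2.82, 4.85, -0.57], "rot": [0, 0, 0], "gripper": 0.5}, {"offset": [3.57, 6.13, -0.72], "rot": [0, 0, 0], "gripper": 0.5}, {"offset": [4.41, 7.57, -0.89], "rot": [0, 0, 0], "gripper": 0.5}, {"offset": [5.33, 9.16, -1.07], "rot": [0, 0, 0], "gripper": 0.5}, {"offset": [6.35, 10.9, -1.27], "rot": [0, 0, 0], "gripper": 0.5}]}}

```text
time_s: 7.05
eef_pos: [495.3, -170.5, 168.8]
ee_rot: [0.0, 0.376, 0.927, 0.0]
force: [-0.2, -0.6, -1.1]
grip_width: 0.159
grip_force: 39.1
```

{"fn": "step_arm", "kwargs": {"plan": [{"offset": [1.06, 1.82, -0.21], "rot": [0, 0, 0], "gripper": 0.5}, {"offset": [2.12, 3.64, -0.42], "rot": [0, 0, 0], "gripper": 0.5}, {"offset": [3.18, 5.46, -0.63], "rot": [0, 0, 0], "gripper": 0.5}, {"offset": [4.24, 7.28, -0.84], "rot": [0, 0, 0], "gripper": 0.5}, {"offset": [5.3, 9.1, -1.05], "rot": [0, 0, 0], "gripper": 0.5}, {"offset": [6.36, 10.92, -1.27], "rot": [0, 0, 0], "gripper": 0.5}, {"offset": [7.42, 12.74, -1.48], "rot": [0, 0, 0], "gripper": 0.5}, {"offset": [8.48, 14.56, -1.69], "rot": [0, 0, 0], "gripper": 0.5}, {"offset": [9.54, 16.38, -1.9], "rot": [0, 0, 0], "gripper": 0.5}, {"offset": [10.6, 18.2, -2.12], "rot": [0, 0, 0], "gripper": 0.5}, {"offset": [11.66, 20, -2.33], "rot": [0, 0, 0], "gripper": 0.5}, {"offset": [12.7, 21.8, -2.55], "rot": [0, 0, 0], "gripper": 0.5}]}}

```text
time_s: 8.25
eef_pos: [555.7, 74.7, 194.3]
ee_rot: [-0.0, 0.376, 0.927, 0.0]
force: [0.1, 0.2, -1.5]
grip_width: 0.155
grip_force: 39.0
```

{"fn": "step_arm", "kwargs": {"plan": [{"offset": [1.01, 1.74, -0.2], "rot": [0, 0, 0], "gripper": 0.5}, {"offset": [1.94, 3.33, -0.39], "rot": [0, 0, 0], "gripper": 0.5}, {"offset": [2.78, 4.77, -0.56], "rot": [0, 0, 0], "gripper": 0.5}, {"offset": [3.53, 6.06, -0.71], "rot": [0, 0, 0], "gripper": 0.5}, {"offset": [4.19, 7.19, -0.84], "rot": [0, 0, 0], "gripper": 0.5}, {"offset": [4.76, 8.18, -0.96], "rot": [0, 0, 0], "gripper": 0.5}, {"offset": [5.25, 9.01, -1.05], "rot": [0, 0, 0], "gripper": 0.5}, {"offset": [5.64, 9.69, -1.13], "rot": [0, 0, 0], "gripper": 0.5}, {"offset": [5.95, 10.22, -1.2], "rot": [0, 0, 0], "gripper": 0.5}, {"offset": [6.17, 10.6, -1.24], "rot": [0, 0, 0], "gripper": 0.5}, {"offset": [6.3, 10.83, -1.27], "rot": [0, 0, 0], "gripper": 0.5}, {"offset": [6.35, 10.9, -1.27], "rot": [0, 0, 0], "gripper": 0.5}]}}

```text
time_s: 9.45
eef_pos: [586.4, 195.3, 206.8]
ee_rot: [0.0, 0.376, 0.927, -0.0]
force: [-0.9, 0.0, -0.2]
grip_width: 0.156
grip_force: 39.1
```

{"fn": "step_arm", "kwargs": {"plan": [{"offset": [0, 0, 0], "rot": [0, 0, -0.5], "gripper": 0.5}, {"offset": [0, 0, 0], "rot": [0, 0, -2], "gripper": 0.5}, {"offset": [0, 0, 0], "rot": [0, 0, -5], "gripper": 0.5}, {"offset": [0, 0, 0], "rot": [0, 0, -9], "gripper": 0.5}, {"offset": [0, 0, 0], "rot": [0, 0, -14], "gripper": 0.5}, {"offset": [0, 0, 0], "rot": [0, 0, -20], "gripper": 0.5}, {"offset": [0, 0, 0], "rot": [0, 0, -26], "gripper": 0.5}, {"offset": [0, 0, 0], "rot": [0, 0, -31], "gripper": 0.5}, {"offset": [0, 0, 0], "rot": [0, 0, -35], "gripper": 0.5}, {"offset": [0, 0, 0], "rot": [0, 0, -38], "gripper": 0.5}, {"offset": [0, 0, 0], "rot": [0, 0, -39.6], "gripper": 0.5}, {"offset": [0, 0, 0], "rot": [0, 0, -40.2], "gripper": 0.5}]}}

```text
time_s: 10.65
eef_pos: [586.3, 195.0, 206.8]
ee_rot: [-0.0, 0.034, 0.999, -0.0]
force: [-0.6, -0.4, -0.8]
grip_width: 0.154
grip_force: 39.1
```

{"fn": "step_arm", "kwargs": {"plan": [{"offset": [0, 0, 0], "rot": [0, 0, 0], "gripper": 0.5}, {"offset": [0, 0, 0], "rot": [0, 0, 0], "gripper": 0.5}, {"offset": [0, 0, 0], "rot": [0, 0, 0], "gripper": 0.5}]}}

```text
time_s: 10.95
eef_pos: [586.3, 195.2, 206.8]
ee_rot: [-0.0, 0.035, 0.999, -0.0]
force: [-0.4, -0.4, -0.7]
grip_width: 0.16
grip_force: 39.1
```

Run:
```python
from h import *
np.set_printoptions(precision=2,suppress=True)
ims=[cv2.resize(tray([691,189],143,name=n),None,fx=3.3,fy=3.3,interpolation=2) for n in('scene','top')]
cv2.imwrite('pics/c5.png',np.hstack(ims))
go([586,196,207],-4)
c=load('scene');Q=cloud(c); k=c['color'].astype(int)
m=(Q[...,2]>215)&(abs(Q[...,0]-700)<120)&(abs(Q[...,1]-330)<80)&(k.min(2)>90)&(Q[...,2]<250)
print(cv2.minAreaRect(Q[m][:,:2].astype(np.float32)))
```

```text
plane n 301 tilt deg [ 0.38 -0.62] z 141.69413113172445 rect ((695.6312255859375, 187.0971221923828), (69.3664779663086, 73.04712677001953), 87.00508117675781)
ball 47 [685.2  190.21 158.97] [632.85 178.89 152.19] [704.54 198.68 167.01]
plane n 301 tilt deg [-0.85 -0.33] z 142.16117938580723 rect ((686.1417236328125, 186.12777709960938), (73.40178680419922, 82.11056518554688), 85.248046875)
ball 44 [689.28 186.22 160.5 ] [679.05 177.45 151.89] [700.72 195.75 167.23]
at 11.05 [586.3 195.2 206.8] offset [ 0.04  0.08 -0.02] rot [-0.    0.    0.01]
((677.4277954101562, 326.2180480957031), (216.73184204101562, 110.84000396728516), 10.858867645263672)
```

View pics/c5.png

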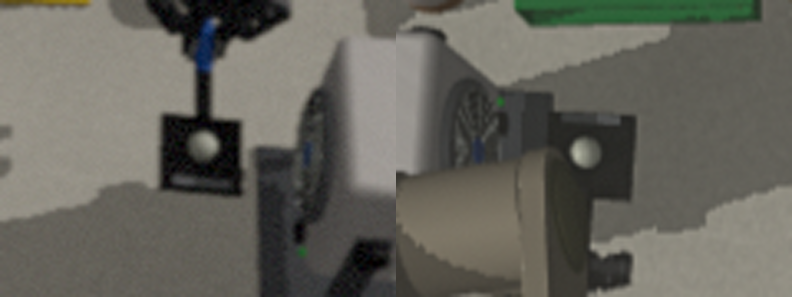

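The white ball sits in the pocket, at (205,147) in the left (scene) view and (585,152) in the right (top) view, with the outlet hub beside it at (308,150) and (478,150). I'll check the outlet face more exactly while holding.

Run:
```python
from h import *
np.set_printoptions(precision=3,suppress=True)
for n in('scene','top'):
    c=load(n);Q=cloud(c);k=c['color'].astype(int)
    reg=(abs(Q[...,0]-700)<85)&(abs(Q[...,1]-288)<22)&(Q[...,2]>80)&(Q[...,2]<222)
    hub=reg&(k[...,2]>k[...,0]+25)&(abs(Q[...,0]-700)<40); print(n,'hub',hub.sum(),np.median(Q[hub],0))
    q=Q[reg]; s=None
    for _ in range(6):
        A=np.c_[q[:,0]-697,q[:,2]-150,np.ones(len(q))]; s=np.linalg.lstsq(A,q[:,1],rcond=None)[0]; e=abs(q[:,1]-A@s); q=q[e<max(2,2.5*np.median(e))]
    print('face',len(q),s)
    w=(k.min(2)>85)&(np.ptp(k,axis=2)<40)&(Q[...,2]>220)&(Q[...,2]<245)&(abs(Q[...,0]-700)<100)&(abs(Q[...,1]-332)<55)
    print('top',cv2.minAreaRect(Q[w][:,:2].astype(np.float32)),np.median(Q[w],0))
```

```text
scene hub 3 [696.396 277.533 155.882]
face 575 [  0.058   0.03  281.155]
top ((701.2091064453125, 331.844970703125), (83.82173919677734, 158.51959228515625), 86.09957122802734) [708.569 329.43  230.768]
top hub 1 [689.249 276.54  155.436]
face 512 [  0.059   0.063 276.892]
top ((698.22021484375, 328.91607666015625), (81.17031860351562, 157.55276489257812), 86.61812591552734) [707.937 332.338 231.6  ]
```

{"fn": "step_arm", "kwargs": {"plan": [{"offset": [0, 0, 0], "rot": [0, 0, 0], "gripper": 0.5}]}}

```text
time_s: 11.15
eef_pos: [586.3, 195.2, 206.8]
ee_rot: [-0.0, 0.035, 0.999, -0.0]
force: [-0.3, -0.5, -1.2]
grip_width: 0.155
grip_force: 39.1
```

Run:
```python
from h import *
for n in('scene','top'):
    c=load(n);Q=cloud(c)
    yr=Q[...,1]+.066*(Q[...,0]-698)
    dx=Q[...,0]-698; dz=Q[...,2]-150; r=np.hypot(dx,dz)
    base=(abs(dx)<82)&(abs(dz)<88)&(abs(yr-285)<30)
    for nm,g in (('hub r<20',r<20),('grille r<52',r<52),('ring 52-62',(r>52)&(r<62)),('face corners r>66 ',(r>66)&(abs(dz)<76)&(abs(dx)<72))):
        m=base&g; print(n,nm,m.sum(),np.percentile(yr[m],[10,25,50,75,90]).round(1))
    m=base&(r>66)&(abs(dz)<76)&(abs(dx)<72)
    for s in(-1,1): mm=m&(s*dx>30); print('  side',s,mm.sum(),np.median(Q[mm],0).round(1))
```

```text
scene hub r<20 32 [277.2 277.4 278.1 278.6 278.8]
scene grille r<52 240 [277.3 278.1 278.8 279.8 280.5]
scene ring 52-62 196 [279.4 281.1 283.3 287.2 289.5]
scene face corners r>66  249 [287.7 288.9 289.8 291.2 293.1]
  side -1 49 [645.5 293.8 215.8]
  side 1 150 [757.4 285.6 150.4]
top hub r<20 54 [275.  275.8 276.5 277.9 278.5]
top grille r<52 274 [275.4 276.1 277.2 278.3 279.1]
top ring 52-62 158 [278.1 279.7 281.9 286.1 287.6]
top face corners r>66  222 [284.5 286.8 287.9 288.9 289.9]
  side -1 7 [666.2 289.7 219.5]
  side 1 146 [755.8 283.8 194.6]
```

The face is at y≈288 and the grille front at y≈278, while the ball is at y≈188. I'll back off 5 mm to balance the two readings, then hold still.

{"fn": "step_arm", "kwargs": {"plan": [{"offset": [0, -0.05, 0], "rot": [0, 0, 0], "gripper": 0.5}, {"offset": [0, -0.2, 0], "rot": [0, 0, 0], "gripper": 0.5}, {"offset": [0, -0.35, 0], "rot": [0, 0, 0], "gripper": 0.5}, {"offset": [0, -0.45, 0], "rot": [0, 0, 0], "gripper": 0.5}, {"offset": [0, -0.5, 0], "rot": [0, 0, 0], "gripper": 0.5}, {"offset": [0, -0.5, 0], "rot": [0, 0, 0], "gripper": 0.5}, {"offset": [0, -0.5, 0], "rot": [0, 0, 0], "gripper": 0.5}, {"offset": [0, -0.5, 0], "rot": [0, 0, 0], "gripper": 0.5}, {"offset": [0, -0.5, 0], "rot": [0, 0, 0], "gripper": 0.5}, {"offset": [0, -0.5, 0], "rot": [0, 0, 0], "gripper": 0.5}, {"offset": [0, -0.5, 0], "rot": [0, 0, 0], "gripper": 0.5}, {"offset": [0, -0.5, 0], "rot": [0, 0, 0], "gripper": 0.5}]}}

```text
time_s: 12.35
eef_pos: [585.9, 190.2, 206.8]
ee_rot: [-0.0, 0.035, 0.999, -0.0]
force: [0.9, -0.3, -1.1]
grip_width: 0.153
grip_force: 39.1
```

{"fn": "step_arm", "kwargs": {"plan": [{"offset": [0, 0, 0], "rot": [0, 0, 0], "gripper": 0.5}, {"offset": [0, 0, 0], "rot": [0, 0, 0], "gripper": 0.5}, {"offset": [0, 0, 0], "rot": [0, 0, 0], "gripper": 0.5}, {"offset": [0, 0, 0], "rot": [0, 0, 0], "gripper": 0.5}, {"offset": [0, 0, 0], "rot": [0, 0, 0], "gripper": 0.5}, {"offset": [0, 0, 0], "rot": [0, 0, 0], "gripper": 0.5}, {"offset": [0, 0, 0], "rot": [0, 0, 0], "gripper": 0.5}, {"offset": [0, 0, 0], "rot": [0, 0, 0], "gripper": 0.5}, {"offset": [0, 0, 0], "rot": [0, 0, 0], "gripper": 0.5}, {"offset": [0, 0, 0], "rot": [0, 0, 0], "gripper": 0.5}, {"offset": [0, 0, 0], "rot": [0, 0, 0], "gripper": 0.5}, {"offset": [0, 0, 0], "rot": [0, 0, 0], "gripper": 0.5}]}}

```text
time_s: 13.55
eef_pos: [586.0, 190.2, 206.8]
ee_rot: [-0.0, 0.035, 0.999, -0.0]
force: [-0.0, 0.3, -0.8]
grip_width: 0.153
grip_force: 39.1
```

{"fn": "step_arm", "kwargs": {"plan": [{"offset": [0, 0, 0], "rot": [0, 0, 0], "gripper": 0.5}, {"offset": [0, 0, 0], "rot": [0, 0, 0], "gripper": 0.5}, {"offset": [0, 0, 0], "rot": [0, 0, 0], "gripper": 0.5}, {"offset": [0, 0, 0], "rot": [0, 0, 0], "gripper": 0.5}, {"offset": [0, 0, 0], "rot": [0, 0, 0], "gripper": 0.5}, {"offset": [0, 0, 0], "rot": [0, 0, 0], "gripper": 0.5}, {"offset": [0, 0, 0], "rot": [0, 0, 0], "gripper": 0.5}, {"offset": [0, 0, 0], "rot": [0, 0, 0], "gripper": 0.5}, {"offset": [0, 0, 0], "rot": [0, 0, 0], "gripper": 0.5}, {"offset": [0, 0, 0], "rot": [0, 0, 0], "gripper": 0.5}, {"offset": [0, 0, 0], "rot": [0, 0, 0], "gripper": 0.5}, {"offset": [0, 0, 0], "rot": [0, 0, 0], "gripper": 0.5}]}}

```text
time_s: 14.75
eef_pos: [586.0, 190.2, 206.8]
ee_rot: [0.0, 0.035, 0.999, 0.0]
force: [-0.1, 0.3, -1.1]
grip_width: 0.153
grip_force: 39.1
```

{"fn": "step_arm", "kwargs": {"plan": [{"offset": [0, 0, 0], "rot": [0, 0, 0], "gripper": 0.5}, {"offset": [0, 0, 0], "rot": [0, 0, 0], "gripper": 0.5}, {"offset": [0, 0, 0], "rot": [0, 0, 0], "gripper": 0.5}, {"offset": [0, 0, 0], "rot": [0, 0, 0], "gripper": 0.5}, {"offset": [0, 0, 0], "rot": [0, 0, 0], "gripper": 0.5}, {"offset": [0, 0, 0], "rot": [0, 0, 0], "gripper": 0.5}, {"offset": [0, 0, 0], "rot": [0, 0, 0], "gripper": 0.5}, {"offset": [0, 0, 0], "rot": [0, 0, 0], "gripper": 0.5}, {"offset": [0, 0, 0], "rot": [0, 0, 0], "gripper": 0.5}, {"offset": [0, 0, 0], "rot": [0, 0, 0], "gripper": 0.5}, {"offset": [0, 0, 0], "rot": [0, 0, 0], "gripper": 0.5}, {"offset": [0, 0, 0], "rot": [0, 0, 0], "gripper": 0.5}]}}

```text
time_s: 15.95
eef_pos: [586.0, 190.2, 206.8]
ee_rot: [0.0, 0.035, 0.999, 0.0]
force: [0.1, -0.3, -0.5]
grip_width: 0.151
grip_force: 39.1
```

{"fn": "step_arm", "kwargs": {"plan": [{"offset": [0, 0, 0], "rot": [0, 0, 0], "gripper": 0.5}, {"offset": [0, 0, 0], "rot": [0, 0, 0], "gripper": 0.5}, {"offset": [0, 0, 0], "rot": [0, 0, 0], "gripper": 0.5}, {"offset": [0, 0, 0], "rot": [0, 0, 0], "gripper": 0.5}, {"offset": [0, 0, 0], "rot": [0, 0, 0], "gripper": 0.5}, {"offset": [0, 0, 0], "rot": [0, 0, 0], "gripper": 0.5}, {"offset": [0, 0, 0], "rot": [0, 0, 0], "gripper": 0.5}, {"offset": [0, 0, 0], "rot": [0, 0, 0], "gripper": 0.5}, {"offset": [0, 0, 0], "rot": [0, 0, 0], "gripper": 0.5}, {"offset": [0, 0, 0], "rot": [0, 0, 0], "gripper": 0.5}, {"offset": [0, 0, 0], "rot": [0, 0, 0], "gripper": 0.5}, {"offset": [0, 0, 0], "rot": [0, 0, 0], "gripper": 0.5}]}}

```text
time_s: 17.15
eef_pos: [585.9, 190.2, 206.8]
ee_rot: [0.0, 0.035, 0.999, -0.0]
force: [-0.5, -0.5, -2.0]
grip_width: 0.154
grip_force: 39.1
```

Run:
```python
from h import *
np.set_printoptions(precision=2,suppress=True)
for n in('scene','top'): tray([691,184],143,r=42,name=n)
save(load('scene'),'end')
```

```text
plane n 250 tilt deg [-1.13 -0.4 ] z 141.53913505723278 rect ((695.6475219726562, 181.8701629638672), (69.2506332397461, 72.61359405517578), 86.714111328125)
ball 37 [689.39 184.32 158.74] [651.64 176.29 152.  ] [702.08 191.72 165.32]
plane n 270 tilt deg [0.07 0.18] z 142.08710287523863 rect ((698.1852416992188, 175.6566162109375), (82.26686096191406, 60.88763427734375), 40.41456985473633)
ball 44 [688.86 181.59 159.1 ] [678.61 172.73 152.32] [700.06 191.63 163.95]
```

View pics/end.png

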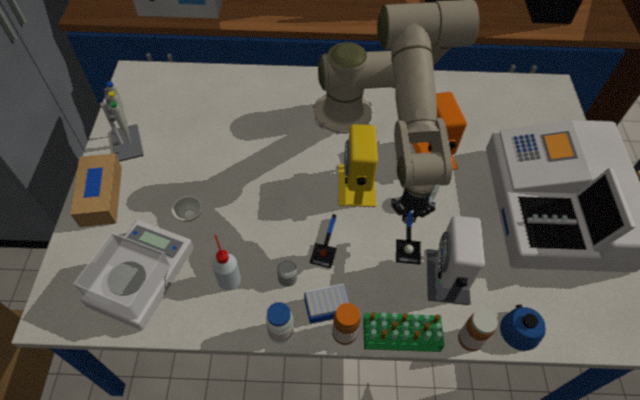

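The tray is held level at px (408,250) with the white ball in it, in front of the white blower (455,255). Everything else is where it was. Handing in.

```bash
python3 -c "
from rig import *
print(finish_job())"
```

```text
the job is handed in; nothing more can be done
None
```

The white PTFE ball was in tray_a. I carried that tray near level to the white ioniser and held it still for about 5 s with the ball in front of the outlet. By my measurements the ball is about 95 mm from the front of the grille and 105 mm from the box face. I handed the job in with the tray still gripped there; in the last picture the other tray and everything else looked unmoved.

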